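# Make up two pump repair kits

## Robot

A 7-joint arm with a two-finger parallel gripper is mounted at the origin on a cart in front of the work surface, level with it; the furniture and walls round the work are solid. World frame = base frame: x ahead of the robot, y to its left, z up, the work surface at z = 0. Lengths are in m, angles in rad, forces in N, time in s.
With the tool pointing down it reaches from about 0.425 to 0.825 m from the base axis. Payload 3.6 kg.
Tool frame: the origin (TCP) lies on the centre line of the jaws, within the pads' length; the fingertips stand 17 mm ahead of it and the grasp point (between the pads) lies 2 mm behind it (robot.tips_ahead is the z of the fingertips in the tool frame, in m); z points along the fingers, y is the line along which they close (so a half turn about z gives the same grasp; the last joint's range is limited). The gripper opens to 93 mm and grips with 3 to 60 N. Pads are 15 mm wide; open, the fingers measure 128 mm over their backs; the gripper's body (75 mm by 188 mm) begins 65 mm behind the grasp point.
Start: joints at [1.222, 0.615, -0.013, 1.423, 0.008, 1.103, -0.04], TCP at [0.206, -0.617, 0.236] pointing down, gripper open.
Joint ranges: [-3.12, 3.12], [-0.3, 2.06], [-1.34, 1.32], [0.26, 2.42], [-1.36, 4.5], [0.01, 1.98], [-2.84, 2.84]. Speed limits (rad/s): [2.79, 2.79, 3.14, 3.14, 3.14, 3.14, 3.14].

## Interface

Orientations are given as a unit quaternion [w, x, y, z].
In Python, from cell import robot gives the robot as it stands. The module is installed in compiled form; this text tells all that it offers.
- The arm moves only by the tool drive_tool, never from a script. Its argument "increments" is a list of rows, each an object of numbers: "hand": the closure, from -1 (fully open) to 1 (shut); "dx", "dy", "dz": the shift along the world's x, y, z in m; "ax", "ay", "az": the turn, a rotation vector about the world's x, y, z in degrees. In form: [{"hand": .., "dx": .., "dy": .., "dz": .., "ax": .., "ay": .., "az": ..}, ...]. A call has 1 to 20 rows; each row shifts and turns the commanded pose from where the row before left it; what a row does not reach is not made up. A row lasts 1/12 s, in which the tool goes at most 41.7 mm and 7.16 degrees, less where a joint would pass 70% of its speed; a pose out of reach is approached as far as the arm can. A call with a gripper value outside its range is refused whole. The fingers move at their own pace and stop on an object; the grip force is fixed at half the most. Time passes only in rows, so rows that do not move let the fingers close. It gives the time, the measured TCP pose, the force, the opening and the grip force at its end, in the units of the state.
- robot.sense(): the state, without advancing time (a new reading comes with each control period).
- robot.snapshot(name): name is "scene" or "top" or "wrist"; returns the picture (480x640x3 uint8, blue, green, red); there is no depth.
- robot.camera_model(name): a dict with "K" (3x3 intrinsics, pixels), "k1" (the pictures are not rectified: a ray, as slopes to the right and down, at radius r is drawn at 1 + k1 r^2 times it, then the intrinsics apply), "extrinsics" (4x4, takes a point from world to camera coordinates). Camera axes: x right, y down, z forward; pixel columns grow to the right and rows downward; lengths in m; the calibration is good to about 2 mm. A picture is of the moment at which its call begins: read the wrist's pose just before it. camera_model takes no time and is no camera call; for the wrist camera it gives the pose at the moment of the call.
- robot.hand_in(): hands the job in; it is judged then, once.
Trained networks look in the newest picture that a camera, given by its name, has taken for a name from the list of things; names that differ only in an ending like _2 or _b are one class to them, and where a whole thing is asked for, a point or a joint stands for the part that bears it (a point fixed in the world has none). Each returns a list of dicts, best first, with "confidence" (0 to 1); they miss things now and then, are a little off and sometimes report something else, mostly with a low value. They report only what shows in the picture. A call takes as long as a camera call. They do not tell look-alikes from the thing itself.
- robot.outline_of(camera, target): "region" (480x640 bool, what is visible of it) and "rect" ([left, top, width, height] in pixels, round what is visible of it).
The state is a dict: "clock": time; "joint_pos": joint angles; "dq": joint speeds; "effort": joint torques, N m; "eef_pos": TCP position; "ee_rot": TCP orientation; "ft_force": force on the tool from outside, world axes, zero at the start; "wrist_torque": the same for the moment, N m; "finger_gap": finger opening in m; "finger_force": force on a finger pad.
Only numpy, scipy, OpenCV 4.12 (cv2) and the standard library are available. Lean on these libraries where they do the work, as an engineer would, in place of code of your own. Each camera call takes 0.05 s, during which the arm holds its last target. There are 200 camera calls.

## Task

Make up the two repair kits. Into the yellow tray go the orange cup, the black impeller and the steel plug gauge; into the blue tray go the white cup and the metal pulley hub. Lift the orange cup straight out of the white one, which meanwhile stays standing where it is; stand each cup in the middle of its tray's square pocket and set the other parts in the long compartments, the gauge standing upright and the others flat, and do not shift the bearing or the brass thermostat that stand among the parts.

Things in the scene. Friction and masses are not known exactly. Their poses are not given: they have to be found in the camera images.
- yellow_tray: Yellow kit tray, fixed, 180x180 mm, wall tops z=16. Origin: centre of underside, on the bench; x away from robot, y left; |yaw|<0.2. mm: floor top z=3; 4 mm divider, top z=10 at x=0. Far half: long compartment 84 (x) x 172 (y), centre (44,0). Near half: square cup pocket 84x84 with a grey ring on its floor, centre (-44,44); at its -y side a solid pad, top z=12, with a white card.
- blue_tray: Blue kit tray, fixed, 180x180 mm, wall tops z=16. Origin: centre of underside, on the bench; x away from robot, y left; |yaw|<0.2. mm: floor top z=3; 4 mm divider, top z=10 at x=0. Far half: long compartment 84 (x) x 172 (y), centre (44,0). Near half: square cup pocket 84x84 with a grey ring on its floor, centre (-44,44); at its -y side a solid pad, top z=12, with a white card.
- orange_cup: Orange plastic cup, loose, 40 g: round, tapered, 72 mm tall, 56 mm across the rim, 47 at the foot. Origin: centre of underside, z up. Starts nested in the white cup, foot on that cup's floor (4 mm over its origin, 2 mm play all round), standing out 31 mm above the white rim: grasp it there across the outside, about 55 mm, pull straight up; clear after 45 mm.
- white_cup: White plastic cup, loose, 60 g: round, tapered, 45 mm tall, 66 mm across the rim, 56 at the foot, wall 3, floor 4. Origin: centre of underside, z up. Stands on the bench with the orange cup nested in it; once that is out, grasp it across the outside near the rim, 64 to 66 mm.
- impeller: Black plastic pump impeller lying on its disc, about 90 g: disc 54 mm across and 7 mm thick, round hub 18 mm across in the middle, its top at 17 mm, curved blades round it up to about 13 mm. Origin: centre of its underside, z up. Grasp the hub across its 18 mm from above (it may be taken between 9 and 17 mm height, any yaw; the blades do not hinder the fingers).
- plug_gauge: Steel plug gauge standing upright, loose, about 190 g, 105 mm tall: foot plug 24 mm across up to 27 mm height, knurled handle 17 mm across from 27 to 86 mm, head 22 mm across above that with a red band below it. Origin: centre of its underside, z up. Grasp the upper handle (50 to 86 mm height), so that the hand stays above the head.
- pulley_hub: Bright metal pulley hub lying on its flange, about 240 g: flange 64 mm across and 12 mm thick, round neck 36 mm across above it, top at 28 mm. Origin: centre of its underside, z up. Grasp the neck.
- bearing: Ball bearing with red seals, loose, lying flat: 35 mm across, 11 mm high. Origin: centre of its underside. Stays where it is.
- thermostat: Brass-coloured domed thermostat disc, loose: 54 mm across, 27 mm high. Origin: centre of its underside. Stays where it is.
There are look-alikes about, which are no part of the job. Several things look just like the impeller: the one meant starts farthest to the robot's right.

How it is judged:
On the way:
1. the orange cup is off the stack (origins over 80 mm apart) while the white cup stands upright within 30 mm of where it stood (distance between orange_cup and white_cup above 0.08 m and distance of white_cup from where it was at the start of the episode below 0.03 m and angle between white_cup's own z axis and vertical below 0.15 rad), for 0.2 s.
At the end, for the whole second after the job is handed in: Each cup stands in its tray's square pocket (centre within 20 mm of the pocket's for orange, 16 mm for white, in x and in y); impeller and pulley hub flat, gauge upright, wholly inside the right long compartments; all on the tray floor (origin < 7 mm over the tray's), tilt < 0.12 rad, at rest (x of orange_cup in the frame of yellow_tray between -0.064 and -0.024 m and y of orange_cup in the frame of yellow_tray between 0.024 and 0.064 m and z of orange_cup in the frame of yellow_tray between -0.002 and 0.007 m and angle between each of orange_cup, white_cup, impeller, plug_gauge, pulley_hub's own z axis and vertical below 0.12 rad and linear speed of each of orange_cup, white_cup, impeller, plug_gauge, pulley_hub below 0.02 m/s and x of white_cup in the frame of blue_tray between -0.06 and -0.028 m and y of white_cup in the frame of blue_tray between 0.028 and 0.06 m and z of white_cup in the frame of blue_tray between -0.002 and 0.007 m and x of impeller in the frame of yellow_tray between 0.024 and 0.064 m and y of impeller in the frame of yellow_tray between -0.065 and 0.065 m and z of impeller in the frame of yellow_tray between -0.002 and 0.007 m and x of plug_gauge in the frame of yellow_tray between 0.014 and 0.074 m and y of plug_gauge in the frame of yellow_tray between -0.075 and 0.075 m and z of plug_gauge in the frame of yellow_tray between -0.002 and 0.007 m and x of pulley_hub in the frame of blue_tray between 0.03 and 0.058 m and y of pulley_hub in the frame of blue_tray between -0.06 and 0.06 m and z of pulley_hub in the frame of blue_tray between -0.002 and 0.007 m); the robot touches nothing.
It fails at once if the bearing or the thermostat is shifted by more than 25 mm (distance of any of bearing, thermostat from where it was at the start of the episode above 0.025 m).
It also fails if it takes over 128 s, if anything falls off the work surface, if the arm or the gripper's body presses on something with over 40 N, if the wrist force passes 120 N, or if a joint passes its speed limit or range.

## Working session

There is one attempt and no reset: what is moved stays moved. The work goes in short steps, Python scripts to look and compute and a tool call to move; the robot and the scene stay as the last step left them, time stands still between calls to the robot, and variables do not carry over. Pictures are saved under pics/ and viewed, at most 14 in all, crops included, and the job is handed in when it is done.

Besides the shell and the picture viewer there is one more tool, called after "Emit:" by a JSON object that holds its "api" and its "payload", one argument or row to a line. drive_tool: Moves the arm, as the interface text tells. Its arguments: {"type":"object","properties":{"increments":{"type":"array","items":{"type":"object","properties":{"hand":{"type":"number"},"dx":{"type":"number"},"dy":{"type":"number"},"dz":{"type":"number"},"ax":{"type":"number"},"ay":{"type":"number"},"az":{"type":"number"}}}}},"required":["increments"]}

```bash
mkdir -p pics; cat > h.py <<'E'
import numpy as np, cv2
from cell import robot
def pix2world(m,uv,z):
    K=np.array(m["K"]);E=np.array(m["extrinsics"]);k1=m["k1"]
    d=np.array([(uv[0]-K[0,2])/K[0,0],(uv[1]-K[1,2])/K[1,1]]);u=d.copy()
    for _ in range(20): u=d/(1+k1*(u@u))
    R=E[:3,:3];t=E[:3,3];c=-R.T@t;r=R.T@np.array([u[0],u[1],1])
    return c+r*(z-c[2])/r[2]
def world2pix(m,p):
    K=np.array(m["K"]);E=np.array(m["extrinsics"]);q=E[:3,:3]@np.array(p)+E[:3,3]
    s=q[:2]/q[2];s=s*(1+m["k1"]*(s@s));return np.array([K[0,0]*s[0]+K[0,2],K[1,1]*s[1]+K[1,2]])
E
python3 - <<'E'
from h import *
s=robot.sense();print({k:np.round(v,3).tolist() for k,v in s.items()})
for n in("scene","top"):
    cv2.imwrite(f"pics/{n}0.png",robot.snapshot(n));m=robot.camera_model(n)
    E=np.array(m["extrinsics"]);print(n,np.round(-E[:3,:3].T@E[:3,3],3),np.round(E[:3,:3],2).tolist(),m["K"],m["k1"])
for o in "yellow_tray blue_tray orange_cup white_cup impeller plug_gauge pulley_hub bearing thermostat".split():
    for d in robot.outline_of("top",o): 
        y,x=np.nonzero(d["region"]);print(o,round(d["confidence"],2),d["rect"],round(x.mean(),1),round(y.mean(),1),len(x),np.round(pix2world(robot.camera_model("top"),(x.mean(),y.mean()),0.01),3))
E
```

```text
{'clock': 0.0, 'joint_pos': [1.223, 0.616, -0.013, 1.425, 0.008, 1.103, -0.04], 'dq': [-0.001, 0.001, 0.0, -0.001, 0.001, 0.002, 0.001], 'effort': [0.001, -45.892, 0.209, -16.574, -0.061, 0.02, 0.0], 'eef_pos': [0.205, -0.616, 0.235], 'ee_rot': [-0.001, 0.987, 0.16, -0.0], 'ft_force': [0.582, 1.035, 0.52], 'wrist_torque': [0.036, -0.028, -0.016], 'finger_force': 0.0, 'finger_gap': 0.093}
scene [0.261 0.427 0.709] [[-0.73, -0.68, 0.0], [-0.51, 0.55, -0.67], [0.45, -0.49, -0.75]] [[529.96651692   0.         312.07271269]
 [  0.         529.96651692 237.28238225]
 [  0.           0.           1.        ]] -0.05563677546968858
top [ 0.563 -0.045  1.077] [[-0.01, -1.0, -0.02], [-1.0, 0.01, -0.07], [0.07, 0.02, -1.0]] [[515.85779011   0.         320.55532144]
 [  0.         515.85779011 241.77124883]
 [  0.           0.           1.        ]] -0.04627663654719345
yellow_tray 0.87 [373.0, 276.7, 92.9, 87.9] 419.4 321.8 7954 [ 0.473 -0.229  0.01 ]
blue_tray 0.74 [223.5, 270.4, 104.6, 104.3] 275.0 321.8 7963 [0.476 0.068 0.01 ]
orange_cup 0.83 [386.9, 224.4, 24.5, 27.7] 399.3 237.1 664 [ 0.647 -0.192  0.01 ]
white_cup 0.5 [379.0, 223.3, 27.0, 30.8] 389.5 240.4 88 [ 0.641 -0.171  0.01 ]
impeller 0.93 [427.6, 229.2, 26.2, 26.2] 438.5 242.2 526 [ 0.635 -0.272  0.01 ]
impeller 0.65 [239.4, 133.7, 23.2, 27.8] 249.2 147.2 471 [0.842 0.12  0.01 ]
plug_gauge 0.71 [427.2, 229.1, 23.3, 27.2] 438.9 242.9 519 [ 0.634 -0.273  0.01 ]
plug_gauge 0.58 [340.3, 234.6, 13.3, 13.1] 346.4 241.9 163 [ 0.639 -0.082  0.01 ]
pulley_hub 0.98 [280.3, 220.8, 31.6, 33.7] 297.3 238.1 680 [0.648 0.02  0.01 ]
bearing 0.71 [246.9, 233.1, 12.6, 16.5] 251.5 242.5 174 [0.64  0.115 0.01 ]
thermostat 0.97 [191.6, 223.3, 29.5, 22.5] 203.8 234.9 503 [0.658 0.215 0.01 ]
thermostat 0.38 [224.5, 271.9, 102.1, 104.1] 274.9 321.7 7967 [0.476 0.068 0.01 ]
```

View pics/top0.png

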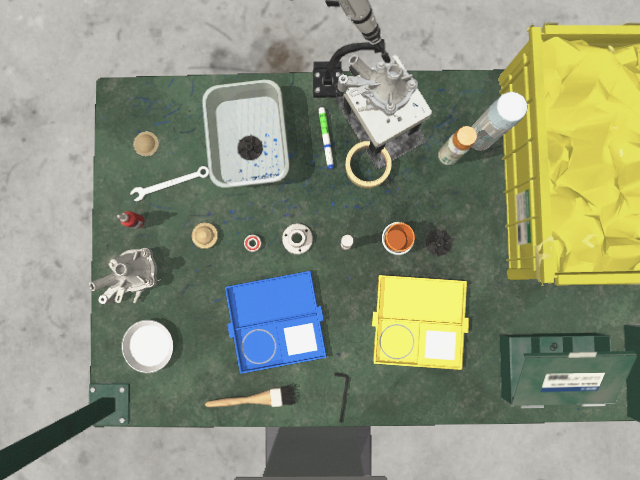

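View pics/scene0.png

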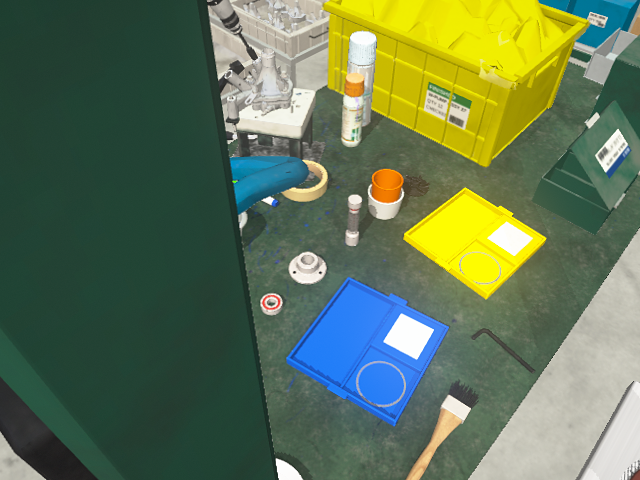

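Top view: stack at (398,238), gauge (347,242), hub (297,239), bearing (252,243), thermostat (204,236), trays (275,322) blue and (421,322) yellow. The scene view shows the same, with the post at left. Impeller candidates are (438,242) on the bench, (249,147) in the grey tub, and maybe a dark spot at (553,346) in the green box. I'll enlarge them before picking one.

```bash
python3 - <<'E'
from h import *
im=cv2.imread("pics/top0.png")
c=[cv2.resize(im[y-33:y+33,x-22:x+22],(264,396),interpolation=3) for x,y in((438,242),(249,147),(553,346))]
cv2.imwrite("pics/imp.png",np.hstack(c))
m=robot.camera_model("top")
for uv in((553,346),(438.5,242)):print(pix2world(m,uv,.01))
def corners(d):
    c=cv2.findContours(d["region"].astype(np.uint8),0,2)[0];return cv2.minAreaRect(max(c,key=cv2.contourArea))
for o in("yellow_tray","blue_tray"):
    d=robot.outline_of("top",o)[0];print(o,corners(d))
E
```

```text
[ 0.41852855 -0.502521    0.01      ]
[ 0.6358658  -0.27246141  0.01      ]
yellow_tray ((419.7500305175781, 321.7500305175781), (95.52128601074219, 89.06893920898438), 3.814074993133545)
blue_tray ((274.63909912109375, 321.72320556640625), (89.1359634399414, 96.68985748291016), 79.11447143554688)
```

View pics/imp.png

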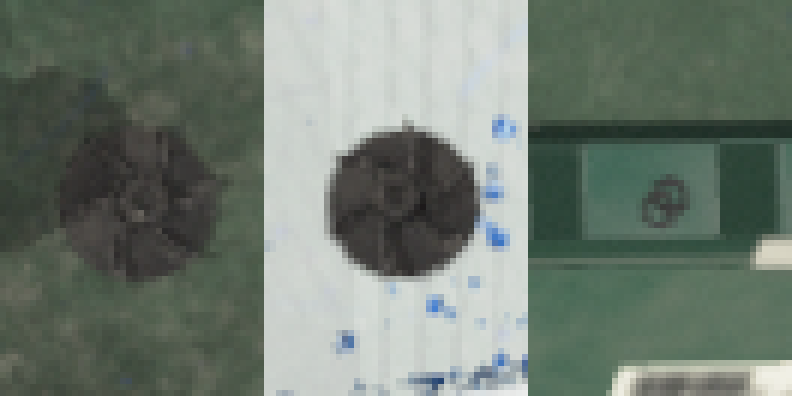

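The bench one at (438,242), y≈-0.27, is the impeller meant. It lies farthest right, and the green box holds only rings. Next I'll take the wrist camera over the work.

Emit:
{"api": "drive_tool", "payload": {
  "increments": [
    {"dz": 0.04, "hand": -1},
    {"dz": 0.04},
    {"dz": 0.04},
    {"dz": 0.04},
    {"dx": 0.02, "dy": 0.031, "az": 4.5},
    {"dx": 0.02, "dy": 0.031, "az": 4.5},
    {"dx": 0.02, "dy": 0.031, "az": 4.5},
    {"dx": 0.02, "dy": 0.031, "az": 4.5},
    {"dx": 0.02, "dy": 0.031, "az": 4.5},
    {"dx": 0.02, "dy": 0.031, "az": 4.5},
    {"dx": 0.02, "dy": 0.031, "az": 4.5},
    {"dx": 0.02, "dy": 0.031, "az": 4.5},
    {"dx": 0.02, "dy": 0.031, "az": 4.5},
    {"dx": 0.02, "dy": 0.031, "az": 4.5},
    {"dx": 0.02, "dy": 0.031, "az": 4.5},
    {"dx": 0.02, "dy": 0.031, "az": 4.5},
    {"dx": 0.02, "dy": 0.031, "az": 4.5},
    {"dx": 0.02, "dy": 0.031, "az": 4.5},
    {"dx": 0.02, "dy": 0.031, "az": 4.5},
    {"dx": 0.02, "dy": 0.031, "az": 4.1}
  ]
}}

```text
validation failed for argument at $.in...
```

Emit:
{"api": "drive_tool", "payload": {
  "increments": [
    {},
    {}
  ]
}}

```text
validation failed for argument at $.in...
```

```bash
python3 - <<'E'
from h import *
s=robot.sense();print(s["clock"],np.round(s["eef_pos"],4),np.round(s["ee_rot"],4),np.round(s["joint_pos"],2))
m=robot.camera_model("wrist");cv2.imwrite("pics/w1.png",robot.snapshot("wrist"))
E=np.array(m["extrinsics"]);print(np.round(-E[:3,:3].T@E[:3,3],3),np.round(E[:3,:3],2).tolist(),m["K"][0])
np.save("w1.npy",m)
E
```

```text
0.65 [ 0.2056 -0.6166  0.2357] [0.     0.9871 0.1602 0.    ] [ 1.22  0.61 -0.01  1.42  0.01  1.1  -0.04]
[ 0.284 -0.591  0.385] [[0.32, -0.95, 0.0], [-0.91, -0.3, 0.3], [-0.28, -0.09, -0.95]] [341.30150599   0.         318.09963196]
```

View pics/w1.png

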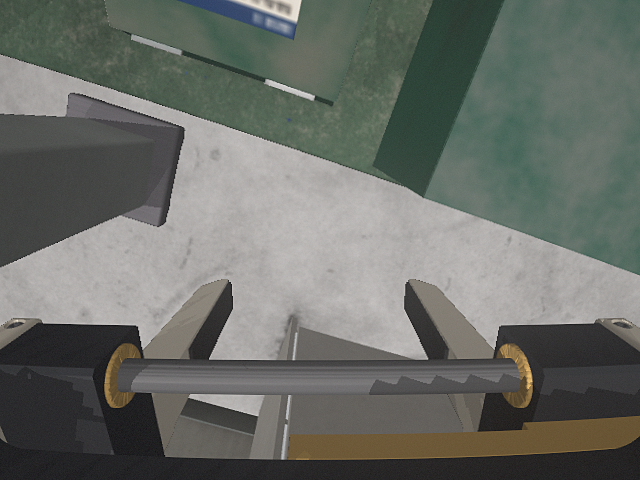

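The moves were refused because rows need all fields. The wrist view shows only floor, the bench edge and the cart. I'll resend.

Emit:
{"api": "drive_tool", "payload": {
  "increments": [
    {"hand": -1, "dx": 0, "dy": 0, "dz": 0.04, "ax": 0, "ay": 0, "az": 0},
    {"hand": -1, "dx": 0, "dy": 0, "dz": 0.04, "ax": 0, "ay": 0, "az": 0},
    {"hand": -1, "dx": 0, "dy": 0, "dz": 0.04, "ax": 0, "ay": 0, "az": 0},
    {"hand": -1, "dx": 0, "dy": 0, "dz": 0.04, "ax": 0, "ay": 0, "az": 0},
    {"hand": -1, "dx": 0.02, "dy": 0.031, "dz": 0, "ax": 0, "ay": 0, "az": 4.5},
    {"hand": -1, "dx": 0.02, "dy": 0.031, "dz": 0, "ax": 0, "ay": 0, "az": 4.5},
    {"hand": -1, "dx": 0.02, "dy": 0.031, "dz": 0, "ax": 0, "ay": 0, "az": 4.5},
    {"hand": -1, "dx": 0.02, "dy": 0.031, "dz": 0, "ax": 0, "ay": 0, "az": 4.5},
    {"hand": -1, "dx": 0.02, "dy": 0.031, "dz": 0, "ax": 0, "ay": 0, "az": 4.5},
    {"hand": -1, "dx": 0.02, "dy": 0.031, "dz": 0, "ax": 0, "ay": 0, "az": 4.5},
    {"hand": -1, "dx": 0.02, "dy": 0.031, "dz": 0, "ax": 0, "ay": 0, "az": 4.5},
    {"hand": -1, "dx": 0.02, "dy": 0.031, "dz": 0, "ax": 0, "ay": 0, "az": 4.5},
    {"hand": -1, "dx": 0.02, "dy": 0.031, "dz": 0, "ax": 0, "ay": 0, "az": 4.5},
    {"hand": -1, "dx": 0.02, "dy": 0.031, "dz": 0, "ax": 0, "ay": 0, "az": 4.5},
    {"hand": -1, "dx": 0.02, "dy": 0.031, "dz": 0, "ax": 0, "ay": 0, "az": 4.5},
    {"hand": -1, "dx": 0.02, "dy": 0.031, "dz": 0, "ax": 0, "ay": 0, "az": 4.5},
    {"hand": -1, "dx": 0.02, "dy": 0.031, "dz": 0, "ax": 0, "ay": 0, "az": 4.5},
    {"hand": -1, "dx": 0.02, "dy": 0.031, "dz": 0, "ax": 0, "ay": 0, "az": 4.5},
    {"hand": -1, "dx": 0.02, "dy": 0.031, "dz": 0, "ax": 0, "ay": 0, "az": 4.5},
    {"hand": -1, "dx": 0.02, "dy": 0.031, "dz": 0, "ax": 0, "ay": 0, "az": 4.1}
  ]
}}

```text
clock: 2.37
eef_pos: [0.5262, -0.1191, 0.396]
ee_rot: [0.0, 0.706, 0.709, 0.0]
ft_force: [0.5, -0.4, 0.1]
finger_gap: 0.0926
finger_force: 0.0
```

Emit:
{"api": "drive_tool", "payload": {
  "increments": [
    {"hand": -1, "dx": 0, "dy": 0, "dz": 0, "ax": 0, "ay": 0, "az": 0},
    {"hand": -1, "dx": 0, "dy": 0, "dz": 0, "ax": 0, "ay": 0, "az": 0},
    {"hand": -1, "dx": 0, "dy": 0, "dz": 0, "ax": 0, "ay": 0, "az": 0}
  ]
}}

```text
clock: 2.62
eef_pos: [0.5253, -0.1215, 0.3955]
ee_rot: [0.0, 0.707, 0.707, -0.001]
ft_force: [0.8, -0.9, -0.3]
finger_gap: 0.093
finger_force: 0.0
```

```bash
python3 - <<'E'
from h import *
s=robot.sense();print(s["clock"],np.round(s["eef_pos"],4),np.round(s["ee_rot"],4),np.round(s["joint_pos"],2))
m=robot.camera_model("wrist");cv2.imwrite("pics/w2.png",robot.snapshot("wrist"))
E=np.array(m["extrinsics"]);print(np.round(-E[:3,:3].T@E[:3,3],3),np.round(E[:3,:3],2).tolist(),m["K"][0])
np.save("w2.npy",m)
E
```

```text
2.6167 [ 0.5253 -0.1215  0.3955] [ 2.000e-04  7.073e-01  7.069e-01 -6.000e-04] [ 0.5   0.35 -0.46  1.45  0.16  1.37  0.03]
[ 0.525 -0.039  0.545] [[1.0, -0.0, -0.0], [-0.0, -0.95, 0.3], [-0.0, -0.3, -0.95]] [341.30150599   0.         318.09963196]
```

View pics/w2.png

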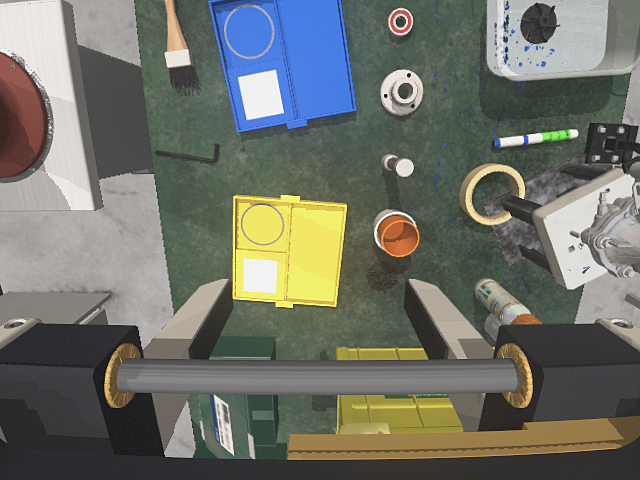

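The wrist view shows yellow ring (263,224), card (260,276), blue ring (249,32), card (262,96), cup stack (398,234), gauge (398,164), hub (402,92) and impeller (387,272), which lies in shadow. I'll fit positions in both views.

```bash
cat > fit.py <<'E'
from h import *
from scipy.optimize import least_squares
M={"orange_cup":[(.049,.0264),(.076,.028)],"impeller":[(0,.027),(.007,.027)],"plug_gauge":[(0,.012),(.027,.012),(.086,.011),(.105,.011)],
"pulley_hub":[(0,.032),(.012,.032),(.028,.018)],"bearing":[(0,.0175),(.011,.0175)],"thermostat":[(0,.027),(.01,.027),(.027,.01)],
"white_cup":[(0,.028),(.045,.033)]}
A=np.linspace(0,2*np.pi,48)
def box(m,o,x,y,z0=0):
    P=np.array([world2pix(m,(x+r*np.cos(a),y+r*np.sin(a),z+z0)) for z,r in M[o] for a in A])
    return np.r_[P.min(0),P.max(0)]
def fit(m,o,rect,z0=0):
    b=np.array([rect[0],rect[1],rect[0]+rect[2],rect[1]+rect[3]])
    g=pix2world(m,((b[0]+b[2])/2,(b[1]+b[3])/2),.03)
    s=least_squares(lambda p:box(m,o,*p,z0)-b,g[:2],x_scale=.01,diff_step=1e-3)
    return s.x,np.abs(s.fun).max()
def regions(cam,o):
    return [(d["confidence"],d["rect"],d["region"]) for d in robot.outline_of(cam,o)]
def tray(m,im,col,near):
    hsv=cv2.cvtColor(im,cv2.COLOR_BGR2HSV);lo,hi=((20,120,90),(35,255,255)) if col=="y" else((100,120,60),(125,255,255))
    k=cv2.inRange(hsv,lo,hi);n,l,st,c=cv2.connectedComponentsWithStats(k)
    i=min((i for i in range(1,n) if st[i,4]>800),key=lambda i:np.hypot(*(c[i]-world2pix(m,(*near,0)))))
    cs,h=cv2.findContours((l==i).astype(np.uint8),cv2.RETR_CCOMP,cv2.CHAIN_APPROX_NONE)
    return [(cv2.contourArea(q),cv2.fitEllipse(q)[0],cv2.minAreaRect(q)) for q,hh in zip(cs,h[0]) if hh[3]>=0 and cv2.contourArea(q)>300]
E
python3 - <<'E'
from fit import *
for cam,f in(("top","pics/top0.png"),("wrist","pics/w2.png")):
    m=robot.camera_model(cam);im=cv2.imread(f)
    for c,near in(("y",(.473,-.229)),("b",(.476,.068))):
        for a,e,r in tray(m,im,c,near):print(cam,c,a,np.round(e,1),"z3",np.round(pix2world(m,e,.003)[:2],4),"z12 rect",np.round(pix2world(m,r[0],.012)[:2],4))
    for o in M:
        for conf,rect,reg in regions(cam,o):
            if conf>.3:
                p,e=fit(m,o,rect);print(cam,o,round(conf,2),np.round(rect,1),np.round(p,4),round(e,1))
E
```

```text
top y 962.0 [439.8 344.6] z3 [ 0.4246 -0.2709] z12 rect [ 0.4255 -0.269 ]
top y 1044.5 [396.5 341.2] z3 [ 0.4328 -0.1819] z12 rect [ 0.4338 -0.1812]
top b 1022.5 [258.6 346.1] z3 [0.4261 0.1029] z12 rect [0.4274 0.1018]
top b 900.5 [300.1 338.8] z3 [0.4402 0.0167] z12 rect [0.4411 0.0164]
top orange_cup 0.83 [386.9 224.4  24.5  27.7] [ 0.6398 -0.1826] 2.5
top impeller 0.93 [427.6 229.2  26.2  26.2] [ 0.6356 -0.2783] 0.2
top impeller 0.65 [239.4 133.7  23.2  27.8] [0.8429 0.1169] 1.3
top plug_gauge 0.71 [427.2 229.1  23.3  27.2] [ 0.6319 -0.2634] 6.3
top plug_gauge 0.58 [340.3 234.6  13.3  13.1] [ 0.6369 -0.0812] 1.2
top pulley_hub 0.98 [280.3 220.8  31.6  33.7] [0.6493 0.0226] 1.3
top bearing 0.71 [246.9 233.1  12.6  16.5] [0.643  0.1124] 2.4
top thermostat 0.97 [191.6 223.3  29.5  22.5] [0.6587 0.2111] 1.8
top thermostat 0.38 [224.5 271.9 102.1 104.1] [0.4708 0.0672] 39.0
top white_cup 0.5 [379.  223.3  27.   30.8] [ 0.6415 -0.173 ] 3.0
wrist y 1188.0 [259.5 275.2] z3 [ 0.4238 -0.2738] z12 rect [ 0.4251 -0.2702]
wrist y 1514.5 [262.1 223.8] z3 [ 0.433  -0.1822] z12 rect [ 0.434  -0.1797]
wrist b 1815.5 [260.6  94.5] z3 [0.4401 0.0166] z12 rect [0.4413 0.0157]
wrist b 2270.5 [248.7  31.1] z3 [0.4265 0.1026] z12 rect [0.4279 0.1004]
wrist orange_cup 0.9 [376.9 213.4  41.6  45.7] [ 0.6416 -0.1846] 2.7
wrist orange_cup 0.64 [379.6  70.   42.3  45.1] [0.6333 0.0111] 1.7
wrist impeller 0.85 [366.2 259.4  32.   34.9] [ 0.6356 -0.2772] 2.3
wrist impeller 0.77 [519.6   5.   35.4  35.9] [0.8434 0.1187] 3.0
wrist impeller 0.46 [375.7 213.4  43.5  44.6] [ 0.657  -0.2026] 6.4
wrist plug_gauge 0.89 [380.4 154.4  34.1  19.2] [ 0.6364 -0.08  ] 2.0
wrist pulley_hub 0.63 [378.6  70.9  45.4  43.6] [0.6482 0.0179] 1.6
wrist bearing 0.81 [387.6   6.4  28.5  30.7] [0.6439 0.1138] 1.1
wrist white_cup 0.6 [374.5 209.3  40.2  15.2] [ 0.6417 -0.1627] 14.6
```

Emit:
{"api": "drive_tool", "payload": {
  "increments": [
    {"hand": -0.2, "dx": 0.0138, "dy": -0.0194, "dz": -0.029, "ax": 0, "ay": 0, "az": 0},
    {"hand": -0.2, "dx": 0.0138, "dy": -0.0194, "dz": -0.029, "ax": 0, "ay": 0, "az": 0},
    {"hand": -0.2, "dx": 0.0138, "dy": -0.0194, "dz": -0.029, "ax": 0, "ay": 0, "az": 0},
    {"hand": -0.2, "dx": 0.0138, "dy": -0.0194, "dz": -0.029, "ax": 0, "ay": 0, "az": 0},
    {"hand": -0.2, "dx": 0.0138, "dy": -0.0194, "dz": -0.029, "ax": 0, "ay": 0, "az": 0},
    {"hand": -0.2, "dx": 0.0138, "dy": -0.0194, "dz": -0.029, "ax": 0, "ay": 0, "az": 0},
    {"hand": -0.2, "dx": 0.0138, "dy": -0.0194, "dz": -0.029, "ax": 0, "ay": 0, "az": 0},
    {"hand": -0.2, "dx": 0.0138, "dy": -0.0194, "dz": -0.029, "ax": 0, "ay": 0, "az": 0},
    {"hand": -0.2, "dx": 0, "dy": 0, "dz": 0, "ax": 0, "ay": 0, "az": 0},
    {"hand": -0.2, "dx": 0, "dy": 0, "dz": 0, "ax": 0, "ay": 0, "az": 0},
    {"hand": -0.2, "dx": 0, "dy": 0, "dz": 0, "ax": 0, "ay": 0, "az": 0}
  ]
}}

```text
clock: 4.28
eef_pos: [0.6366, -0.2748, 0.1644]
ee_rot: [0.0, 0.707, 0.708, 0.001]
ft_force: [-0.7, 0.5, 0.5]
finger_gap: 0.0557
finger_force: 0.0
```

```bash
python3 - <<'E'
from fit import *
s=robot.sense();print(s["clock"],np.round(s["eef_pos"],4),np.round(s["ee_rot"],4),np.round(s["joint_pos"],2))
m=robot.camera_model("wrist");im=robot.snapshot("wrist");cv2.imwrite("pics/w3.png",im)
for o in("impeller","orange_cup"):
    for conf,rect,reg in regions("wrist",o):
        if conf>.3: p,e=fit(m,o,rect);print(o,round(conf,2),np.round(rect,1),np.round(p,4),round(e,1))
p=world2pix(m,(.636,-.276,.017));print(p)
u,v=p.astype(int);u=min(max(u,100),540);v=min(max(v,75),405);cv2.imwrite("pics/w3c.png",cv2.resize(im[v-75:v+75,u-100:u+100],(800,600),interpolation=3));print(u,v)
E
```

```text
4.2833 [ 0.6366 -0.2748  0.1644] [1.000e-04 7.066e-01 7.076e-01 8.000e-04] [ 0.57  0.77 -0.38  1.36  0.3   1.06  0.15]
impeller 0.93 [288.9 195.1  57.   62.1] [ 0.636  -0.2769] 2.5
impeller 0.46 [284.2  79.1  85.8  85.2] [ 0.6443 -0.183 ] 11.4
orange_cup 0.63 [284.   77.2  88.2  88.9] [ 0.6432 -0.1858] 2.0
[317.33324304 229.43217955]
317 229
```

View pics/w3c.png

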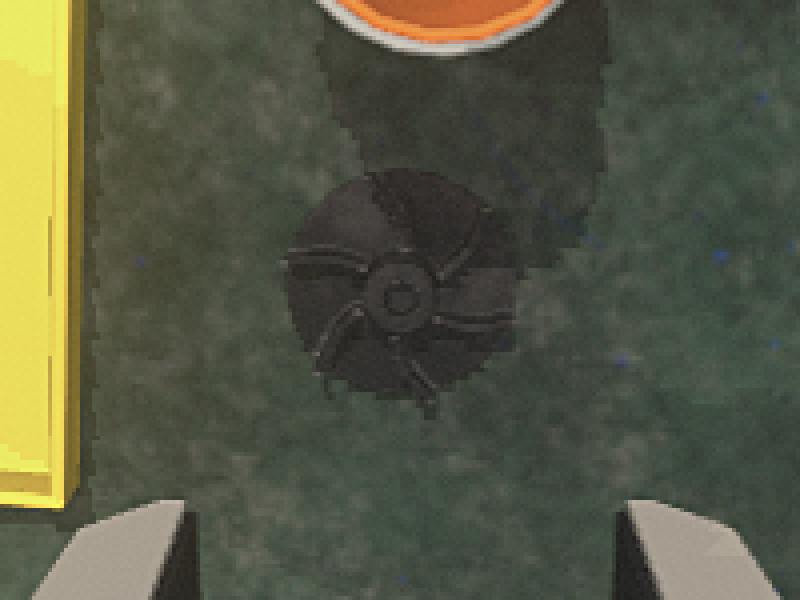

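The hub centre is at crop (402,298), pixel (317.5,228.5), which puts it at (0.636,-0.2755) and right under the tool. Descending to grip.

Emit:
{"api": "drive_tool", "payload": {
  "increments": [
    {"hand": -0.2, "dx": 0, "dy": 0, "dz": -0.035, "ax": 0, "ay": 0, "az": 0},
    {"hand": -0.2, "dx": 0, "dy": 0, "dz": -0.035, "ax": 0, "ay": 0, "az": 0},
    {"hand": -0.2, "dx": 0, "dy": 0, "dz": -0.035, "ax": 0, "ay": 0, "az": 0},
    {"hand": -0.2, "dx": 0, "dy": 0, "dz": -0.02, "ax": 0, "ay": 0, "az": 0},
    {"hand": -0.2, "dx": 0, "dy": 0, "dz": -0.0125, "ax": 0, "ay": 0, "az": 0},
    {"hand": -0.2, "dx": 0, "dy": 0, "dz": 0, "ax": 0, "ay": 0, "az": 0},
    {"hand": 1, "dx": 0, "dy": 0, "dz": 0, "ax": 0, "ay": 0, "az": 0},
    {"hand": 1, "dx": 0, "dy": 0, "dz": 0, "ax": 0, "ay": 0, "az": 0},
    {"hand": 1, "dx": 0, "dy": 0, "dz": 0, "ax": 0, "ay": 0, "az": 0},
    {"hand": 1, "dx": 0, "dy": 0, "dz": 0, "ax": 0, "ay": 0, "az": 0},
    {"hand": 1, "dx": 0, "dy": 0, "dz": 0, "ax": 0, "ay": 0, "az": 0},
    {"hand": 1, "dx": 0, "dy": 0, "dz": 0, "ax": 0, "ay": 0, "az": 0}
  ]
}}

```text
clock: 5.43
eef_pos: [0.6363, -0.276, 0.0269]
ee_rot: [0.001, 0.707, 0.707, 0.0]
ft_force: [-0.3, -0.2, -0.7]
finger_gap: 0.0204
finger_force: 0.0
```

Emit:
{"api": "drive_tool", "payload": {
  "increments": [
    {"hand": 1, "dx": 0, "dy": 0, "dz": 0, "ax": 0, "ay": 0, "az": 0},
    {"hand": 1, "dx": 0, "dy": 0, "dz": 0, "ax": 0, "ay": 0, "az": 0},
    {"hand": 1, "dx": 0, "dy": 0, "dz": 0, "ax": 0, "ay": 0, "az": 0}
  ]
}}

```text
clock: 5.68
eef_pos: [0.636, -0.276, 0.0267]
ee_rot: [0.0, 0.707, 0.707, -0.0]
ft_force: [-2.3, -0.9, 3.8]
finger_gap: 0.0151
finger_force: 29.9
```

Emit:
{"api": "drive_tool", "payload": {
  "increments": [
    {"hand": 1, "dx": 0, "dy": 0, "dz": 0.02, "ax": 0, "ay": 0, "az": 0},
    {"hand": 1, "dx": 0, "dy": 0, "dz": 0.03, "ax": 0, "ay": 0, "az": 0},
    {"hand": 1, "dx": 0, "dy": 0, "dz": 0.01, "ax": 0, "ay": 0, "az": 0},
    {"hand": 1, "dx": 0, "dy": 0, "dz": 0, "ax": 0, "ay": 0, "az": 0},
    {"hand": 1, "dx": 0, "dy": 0, "dz": 0, "ax": 0, "ay": 0, "az": 0}
  ]
}}

```text
clock: 6.1
eef_pos: [0.6359, -0.2758, 0.0859]
ee_rot: [0.0, 0.707, 0.707, 0.0]
ft_force: [-0.9, 0.1, -1.5]
finger_gap: 0.0155
finger_force: 29.6
```

```bash
python3 - <<'E'
from fit import *
s=robot.sense();print(s["clock"],np.round(s["eef_pos"],4),s["finger_gap"],np.round(s["ft_force"],1))
m=robot.camera_model("wrist");im=robot.snapshot("wrist")
p=world2pix(m,(*s["eef_pos"][:2],.06));print(p)
u,v=p.astype(int);v=min(v,405);cv2.imwrite("pics/w4c.png",cv2.resize(im[v-75:v+75,u-100:u+100],(800,600),interpolation=3))
E
```

```text
6.1 [ 0.6359 -0.2758  0.0859] 0.015512173185136141 [-0.9  0.1 -1.5]
[318.31126006 285.74648115]
```

View pics/w4c.png

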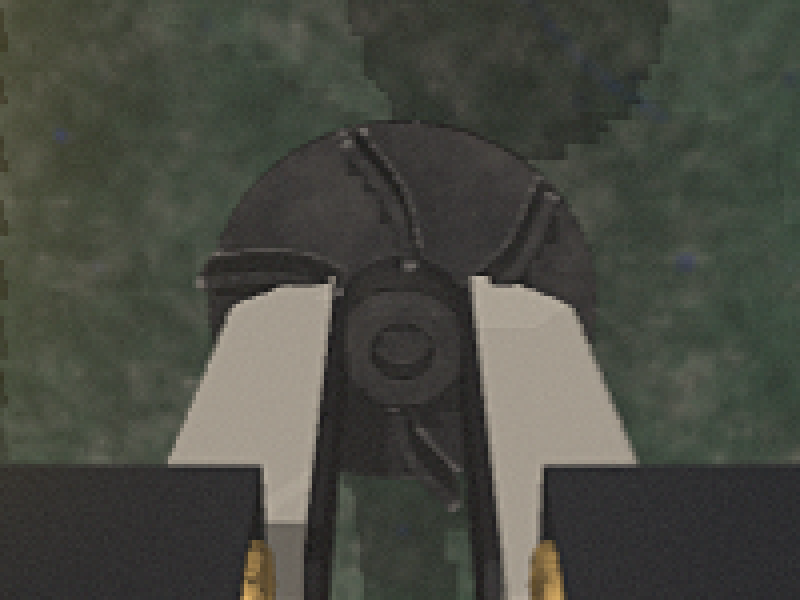

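The impeller is held level by the hub (crop centre (402,350)). Setting it down in the yellow tray.

Emit:
{"api": "drive_tool", "payload": {
  "increments": [
    {"hand": 1, "dx": -0.03, "dy": 0, "dz": 0, "ax": 0, "ay": 0, "az": 0},
    {"hand": 1, "dx": -0.035, "dy": 0.001, "dz": 0, "ax": 0, "ay": 0, "az": 0},
    {"hand": 1, "dx": -0.035, "dy": 0.001, "dz": 0, "ax": 0, "ay": 0, "az": 0},
    {"hand": 1, "dx": -0.0234, "dy": 0, "dz": 0, "ax": 0, "ay": 0, "az": 0},
    {"hand": 1, "dx": 0, "dy": 0, "dz": -0.015, "ax": 0, "ay": 0, "az": 0},
    {"hand": 1, "dx": 0, "dy": 0, "dz": -0.025, "ax": 0, "ay": 0, "az": 0},
    {"hand": 1, "dx": 0, "dy": 0, "dz": -0.012, "ax": 0, "ay": 0, "az": 0},
    {"hand": 1, "dx": 0, "dy": 0, "dz": -0.004, "ax": 0, "ay": 0, "az": 0},
    {"hand": 1, "dx": 0, "dy": 0, "dz": 0, "ax": 0, "ay": 0, "az": 0},
    {"hand": 1, "dx": 0, "dy": 0, "dz": 0, "ax": 0, "ay": 0, "az": 0}
  ]
}}

```text
clock: 6.98
eef_pos: [0.5129, -0.2735, 0.0297]
ee_rot: [-0.0, 0.707, 0.707, 0.0]
ft_force: [-0.5, -0.3, -0.5]
finger_gap: 0.0155
finger_force: 34.3
```

Emit:
{"api": "drive_tool", "payload": {
  "increments": [
    {"hand": -0.2, "dx": 0, "dy": 0, "dz": 0, "ax": 0, "ay": 0, "az": 0},
    {"hand": -0.2, "dx": 0, "dy": 0, "dz": 0, "ax": 0, "ay": 0, "az": 0},
    {"hand": -0.2, "dx": 0, "dy": 0, "dz": 0, "ax": 0, "ay": 0, "az": 0},
    {"hand": -0.2, "dx": 0, "dy": 0, "dz": 0, "ax": 0, "ay": 0, "az": 0},
    {"hand": -0.2, "dx": 0, "dy": 0, "dz": 0, "ax": 0, "ay": 0, "az": 0},
    {"hand": -0.2, "dx": 0, "dy": 0, "dz": 0.03, "ax": 0, "ay": 0, "az": 0},
    {"hand": -1, "dx": 0, "dy": 0, "dz": 0.04, "ax": 0, "ay": 0, "az": 0},
    {"hand": -1, "dx": 0, "dy": 0, "dz": 0.04, "ax": 0, "ay": 0, "az": 0},
    {"hand": -1, "dx": 0, "dy": 0, "dz": 0.04, "ax": 0, "ay": 0, "az": 0},
    {"hand": -1, "dx": 0.0258, "dy": 0.018, "dz": 0, "ax": 0, "ay": 0, "az": 0},
    {"hand": -1, "dx": 0.0258, "dy": 0.018, "dz": 0, "ax": 0, "ay": 0, "az": 0},
    {"hand": -1, "dx": 0.0258, "dy": 0.018, "dz": 0, "ax": 0, "ay": 0, "az": 0},
    {"hand": -1, "dx": 0.0258, "dy": 0.018, "dz": 0, "ax": 0, "ay": 0, "az": 0},
    {"hand": -1, "dx": 0.0258, "dy": 0.018, "dz": 0, "ax": 0, "ay": 0, "az": 0},
    {"hand": -1, "dx": 0, "dy": 0, "dz": 0, "ax": 0, "ay": 0, "az": 0},
    {"hand": -1, "dx": 0, "dy": 0, "dz": 0, "ax": 0, "ay": 0, "az": 0}
  ]
}}

```text
clock: 8.32
eef_pos: [0.6426, -0.1811, 0.1798]
ee_rot: [-0.0, 0.705, 0.709, 0.001]
ft_force: [-0.6, -1.4, -0.8]
finger_gap: 0.0934
finger_force: 0.0
```

```bash
python3 - <<'E'
from fit import *
s=robot.sense();print(s["clock"],np.round(s["eef_pos"],4),s["finger_gap"])
m=robot.camera_model("wrist");im=robot.snapshot("wrist");cv2.imwrite("pics/w5.png",im)
hsv=cv2.cvtColor(im,cv2.COLOR_BGR2HSV)
k=cv2.inRange(hsv,(4,120,80),(18,255,255));k[430:]=0
n,l,st,c=cv2.connectedComponentsWithStats(k);i=1+st[1:,4].argmax();print(st[i]);p,e=fit(m,"orange_cup",st[i][:4].astype(float));print(p,e,box(m,"orange_cup",*p))
for z,r in((.076,.028),(.045,.033)):
    for a in A: cv2.circle(im,world2pix(m,(.6415+r*np.cos(a),-.184+r*np.sin(a),z)).round().astype(int).tolist(),0,(255,0,255),-1)
cv2.imwrite("pics/w5c.png",im)
for conf,rect,reg in regions("top","x") if 0 else []:pass
robot.snapshot("top")
for conf,rect,reg in regions("top","impeller"): p,e=fit(robot.camera_model("top"),"impeller",rect,.003);print(conf,p,e)
E
```

```text
8.3167 [ 0.6426 -0.1811  0.1798] 0.09336757741989504
[ 284  204   71   77 4183]
[ 0.64361773 -0.18363021] 1.9943052440552833 [283.75951717 205.94616713 355.24101489 279.00569476]
0.79 [0.84015815 0.11653695] 1.395661830456504
```

View pics/w5c.png

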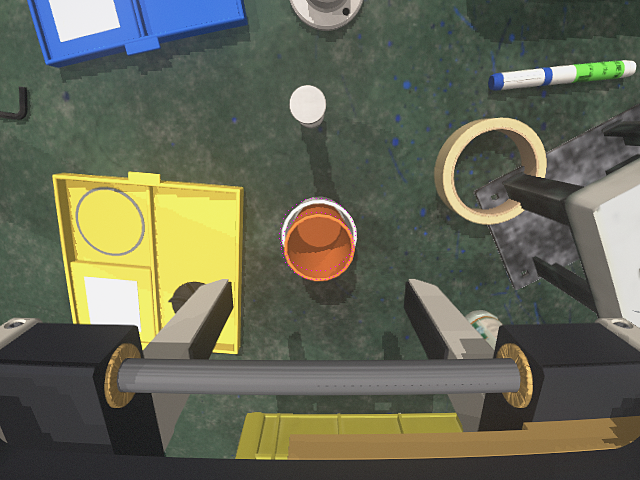

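The overlay matches the white rim at about (319,230) and the orange rim at (320,247). The impeller sits in the tray's far half at (190,297). Gripping the orange cup.

Emit:
{"api": "drive_tool", "payload": {
  "increments": [
    {"hand": -1, "dx": 0, "dy": 0, "dz": -0.03, "ax": 0, "ay": 0, "az": 0},
    {"hand": -1, "dx": 0, "dy": 0, "dz": -0.03, "ax": 0, "ay": 0, "az": 0},
    {"hand": -1, "dx": 0, "dy": 0, "dz": -0.03, "ax": 0, "ay": 0, "az": 0},
    {"hand": -1, "dx": 0, "dy": 0, "dz": -0.023, "ax": 0, "ay": 0, "az": 0},
    {"hand": -1, "dx": 0, "dy": 0, "dz": 0, "ax": 0, "ay": 0, "az": 0},
    {"hand": -1, "dx": 0, "dy": 0, "dz": 0, "ax": 0, "ay": 0, "az": 0},
    {"hand": 1, "dx": 0, "dy": 0, "dz": 0, "ax": 0, "ay": 0, "az": 0},
    {"hand": 1, "dx": 0, "dy": 0, "dz": 0, "ax": 0, "ay": 0, "az": 0},
    {"hand": 1, "dx": 0, "dy": 0, "dz": 0, "ax": 0, "ay": 0, "az": 0},
    {"hand": 1, "dx": 0, "dy": 0, "dz": 0, "ax": 0, "ay": 0, "az": 0},
    {"hand": 1, "dx": 0, "dy": 0, "dz": 0, "ax": 0, "ay": 0, "az": 0},
    {"hand": 1, "dx": 0, "dy": 0, "dz": 0, "ax": 0, "ay": 0, "az": 0},
    {"hand": 1, "dx": 0, "dy": 0, "dz": 0, "ax": 0, "ay": 0, "az": 0},
    {"hand": 1, "dx": 0, "dy": 0, "dz": 0, "ax": 0, "ay": 0, "az": 0}
  ]
}}

```text
clock: 9.63
eef_pos: [0.642, -0.1838, 0.0676]
ee_rot: [0.0, 0.707, 0.707, 0.0]
ft_force: [0.3, 0.3, 1.4]
finger_gap: 0.0545
finger_force: 30.0
```

Gripped at 54.5 mm; lifting straight up.

Emit:
{"api": "drive_tool", "payload": {
  "increments": [
    {"hand": 1, "dx": 0, "dy": 0, "dz": 0.01, "ax": 0, "ay": 0, "az": 0},
    {"hand": 1, "dx": 0, "dy": 0, "dz": 0.015, "ax": 0, "ay": 0, "az": 0},
    {"hand": 1, "dx": 0, "dy": 0, "dz": 0.015, "ax": 0, "ay": 0, "az": 0},
    {"hand": 1, "dx": 0, "dy": 0, "dz": 0.015, "ax": 0, "ay": 0, "az": 0},
    {"hand": 1, "dx": 0, "dy": 0, "dz": 0.015, "ax": 0, "ay": 0, "az": 0},
    {"hand": 1, "dx": 0, "dy": 0, "dz": 0.015, "ax": 0, "ay": 0, "az": 0},
    {"hand": 1, "dx": 0, "dy": 0, "dz": 0, "ax": 0, "ay": 0, "az": 0},
    {"hand": 1, "dx": 0, "dy": 0, "dz": 0, "ax": 0, "ay": 0, "az": 0}
  ]
}}

```text
clock: 10.3
eef_pos: [0.6419, -0.1838, 0.1531]
ee_rot: [0.001, 0.707, 0.707, 0.0]
ft_force: [-0.6, -0.8, -0.4]
finger_gap: 0.0545
finger_force: 30.0
```

```bash
python3 - <<'E'
from fit import *
s=robot.sense();print(s["clock"],np.round(s["eef_pos"],4),s["finger_gap"],np.round(s["ft_force"],1))
im=robot.snapshot("scene");cv2.imwrite("pics/s2.png",im[120:360,300:620].repeat(2,0).repeat(2,1))
E
```

```text
10.3 [ 0.6419 -0.1838  0.1531] 0.05445200687939839 [-0.6 -0.8 -0.4]
```

View pics/s2.png

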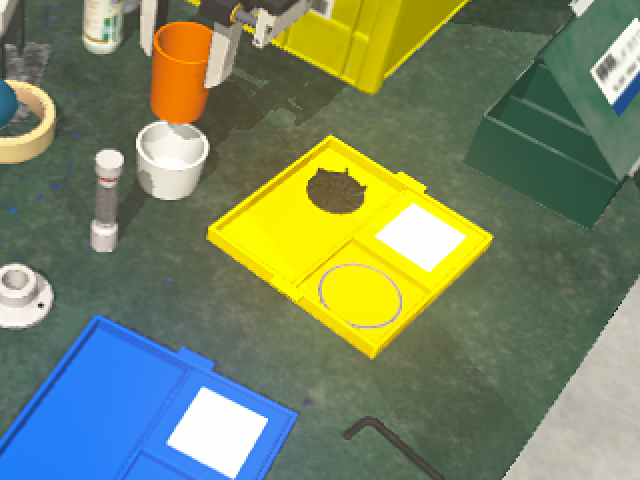

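The crop shows the orange cup clear above the white one, which still stands at (172,160), and the impeller flat in the tray. Moving the cup to the pocket.

Emit:
{"api": "drive_tool", "payload": {
  "increments": [
    {"hand": 1, "dx": -0.02, "dy": 0, "dz": 0, "ax": 0, "ay": 0, "az": 0},
    {"hand": 1, "dx": -0.035, "dy": 0, "dz": 0, "ax": 0, "ay": 0, "az": 0},
    {"hand": 1, "dx": -0.035, "dy": 0.001, "dz": 0, "ax": 0, "ay": 0, "az": 0},
    {"hand": 1, "dx": -0.035, "dy": 0, "dz": 0, "ax": 0, "ay": 0, "az": 0},
    {"hand": 1, "dx": -0.035, "dy": 0.001, "dz": 0, "ax": 0, "ay": 0, "az": 0},
    {"hand": 1, "dx": -0.03, "dy": 0, "dz": 0, "ax": 0, "ay": 0, "az": 0},
    {"hand": 1, "dx": -0.0186, "dy": 0, "dz": 0, "ax": 0, "ay": 0, "az": 0},
    {"hand": 1, "dx": 0, "dy": 0, "dz": 0, "ax": 0, "ay": 0, "az": 0},
    {"hand": 1, "dx": 0, "dy": 0, "dz": -0.02, "ax": 0, "ay": 0, "az": 0},
    {"hand": 1, "dx": 0, "dy": 0, "dz": -0.03, "ax": 0, "ay": 0, "az": 0},
    {"hand": 1, "dx": 0, "dy": 0, "dz": -0.02, "ax": 0, "ay": 0, "az": 0},
    {"hand": 1, "dx": 0, "dy": 0, "dz": -0.01, "ax": 0, "ay": 0, "az": 0},
    {"hand": 1, "dx": 0, "dy": 0, "dz": -0.005, "ax": 0, "ay": 0, "az": 0},
    {"hand": 1, "dx": 0, "dy": 0, "dz": 0, "ax": 0, "ay": 0, "az": 0},
    {"hand": 1, "dx": 0, "dy": 0, "dz": 0, "ax": 0, "ay": 0, "az": 0}
  ]
}}

```text
clock: 11.6
eef_pos: [0.4338, -0.1815, 0.0667]
ee_rot: [-0.0, 0.707, 0.708, 0.0]
ft_force: [-0.8, -0.2, -0.2]
finger_gap: 0.0544
finger_force: 30.0
```

Emit:
{"api": "drive_tool", "payload": {
  "increments": [
    {"hand": -0.8, "dx": 0, "dy": 0, "dz": 0, "ax": 0, "ay": 0, "az": 0},
    {"hand": -0.8, "dx": 0, "dy": 0, "dz": 0, "ax": 0, "ay": 0, "az": 0},
    {"hand": -0.8, "dx": 0, "dy": 0, "dz": 0, "ax": 0, "ay": 0, "az": 0},
    {"hand": -0.8, "dx": 0, "dy": 0, "dz": 0, "ax": 0, "ay": 0, "az": 0},
    {"hand": -0.8, "dx": 0, "dy": 0, "dz": 0.02, "ax": 0, "ay": 0, "az": 0},
    {"hand": -0.8, "dx": 0, "dy": 0, "dz": 0.04, "ax": 0, "ay": 0, "az": 0},
    {"hand": -0.8, "dx": 0, "dy": 0, "dz": 0.04, "ax": 0, "ay": 0, "az": 0},
    {"hand": -0.3, "dx": 0.03, "dy": 0.015, "dz": 0, "ax": 0, "ay": 0, "az": 0},
    {"hand": -0.3, "dx": 0.035, "dy": 0.017, "dz": 0, "ax": 0, "ay": 0, "az": 0},
    {"hand": -0.3, "dx": 0.035, "dy": 0.017, "dz": 0, "ax": 0, "ay": 0, "az": 0},
    {"hand": -0.3, "dx": 0.035, "dy": 0.017, "dz": 0, "ax": 0, "ay": 0, "az": 0},
    {"hand": -0.3, "dx": 0.035, "dy": 0.017, "dz": 0, "ax": 0, "ay": 0, "az": 0},
    {"hand": -0.3, "dx": 0.0337, "dy": 0.0183, "dz": 0, "ax": 0, "ay": 0, "az": 0},
    {"hand": -0.3, "dx": 0, "dy": 0, "dz": 0, "ax": 0, "ay": 0, "az": 0},
    {"hand": -0.3, "dx": 0, "dy": 0, "dz": 0, "ax": 0, "ay": 0, "az": 0},
    {"hand": -0.3, "dx": 0, "dy": 0, "dz": 0, "ax": 0, "ay": 0, "az": 0}
  ]
}}

```text
clock: 12.93
eef_pos: [0.6358, -0.081, 0.1666]
ee_rot: [-0.0, 0.707, 0.707, -0.001]
ft_force: [-0.1, 0.2, -0.4]
finger_gap: 0.0607
finger_force: 0.0
```

```bash
python3 - <<'E'
from fit import *
s=robot.sense();print(s["clock"],np.round(s["eef_pos"],4),s["finger_gap"])
m=robot.camera_model("wrist");im=robot.snapshot("wrist")
for o in("plug_gauge","pulley_hub","white_cup","orange_cup","impeller"):
    for conf,rect,reg in regions("wrist",o):
        if conf>.3: p,e=fit(m,o,rect,.003*(o in("impeller","orange_cup")));print(o,round(conf,2),np.round(rect,1),np.round(p,4),round(e,1))
for x,y,L in((.6367,-.0805,((.105,.011),(0,.012))),(.6485,.020,((.028,.018),(.012,.032))),(.642,-.184,((.045,.033),)),(.433,-.182,((.075,.028),)),(.5126,-.274,((.01,.027),))):
  for z,r in L:
    for a in A: cv2.circle(im,np.clip(world2pix(m,(x+r*np.cos(a),y+r*np.sin(a),z)),-9,999).round().astype(int).tolist(),0,(255,0,255),-1)
cv2.imwrite("pics/w6.png",im)
E
```

```text
12.9333 [ 0.6358 -0.081   0.1666] 0.0606581294442768
plug_gauge 0.78 [299.4 211.6  36.9  67.7] [ 0.6354 -0.0822] 1.9
pulley_hub 0.82 [298.2  72.3  72.6  77.1] [0.6492 0.0183] 1.6
white_cup 0.78 [288.9 295.8  71.7  64.7] [ 0.6416 -0.1788] 7.1
orange_cup 0.59 [ 51.3 299.1  98.9  57.4] [ 0.4497 -0.1562] 10.0
impeller 0.9 [539.5   2.3  58.7  24.3] [0.844  0.0984] 25.2
```

View pics/w6.png

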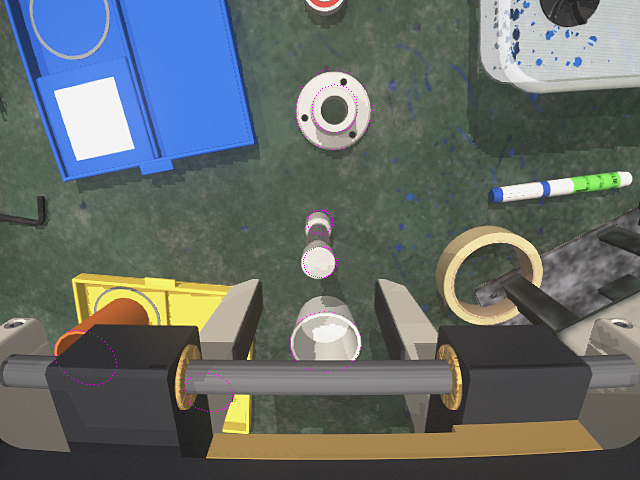

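The overlay fits gauge head (318,262) and hub (334,110). The orange cup stands over its ring and the white cup stands at (326,335). Gripping the gauge.

Emit:
{"api": "drive_tool", "payload": {
  "increments": [
    {"hand": -0.3, "dx": 0, "dy": 0, "dz": -0.03, "ax": 0, "ay": 0, "az": 0},
    {"hand": -0.3, "dx": 0, "dy": 0, "dz": -0.03, "ax": 0, "ay": 0, "az": 0},
    {"hand": -0.3, "dx": 0, "dy": 0, "dz": -0.025, "ax": 0, "ay": 0, "az": 0},
    {"hand": -0.3, "dx": 0, "dy": 0, "dz": -0.015, "ax": 0, "ay": 0, "az": 0},
    {"hand": -0.3, "dx": 0, "dy": 0, "dz": 0, "ax": 0, "ay": 0, "az": 0},
    {"hand": 0.4, "dx": 0, "dy": 0, "dz": 0, "ax": 0, "ay": 0, "az": 0},
    {"hand": 0.4, "dx": 0, "dy": 0, "dz": 0, "ax": 0, "ay": 0, "az": 0},
    {"hand": 0.4, "dx": 0, "dy": 0, "dz": 0, "ax": 0, "ay": 0, "az": 0},
    {"hand": 0.4, "dx": 0, "dy": 0, "dz": 0, "ax": 0, "ay": 0, "az": 0},
    {"hand": 1, "dx": 0, "dy": 0, "dz": 0, "ax": 0, "ay": 0, "az": 0},
    {"hand": 1, "dx": 0, "dy": 0, "dz": 0, "ax": 0, "ay": 0, "az": 0},
    {"hand": 1, "dx": 0, "dy": 0, "dz": 0, "ax": 0, "ay": 0, "az": 0},
    {"hand": 1, "dx": 0, "dy": 0, "dz": 0, "ax": 0, "ay": 0, "az": 0},
    {"hand": 1, "dx": 0, "dy": 0, "dz": 0, "ax": 0, "ay": 0, "az": 0}
  ]
}}

```text
clock: 14.4
eef_pos: [0.637, -0.0805, 0.0677]
ee_rot: [0.0, 0.707, 0.707, 0.0]
ft_force: [-1.0, 0.0, 3.6]
finger_gap: 0.0209
finger_force: 30.0
```

The gap of 20.9 mm suggests the pads caught the head. Reopening and gripping 10 mm lower.

Emit:
{"api": "drive_tool", "payload": {
  "increments": [
    {"hand": 0.2, "dx": 0, "dy": 0, "dz": 0, "ax": 0, "ay": 0, "az": 0},
    {"hand": 0.2, "dx": 0, "dy": 0, "dz": 0, "ax": 0, "ay": 0, "az": 0},
    {"hand": 0.2, "dx": 0, "dy": 0, "dz": 0, "ax": 0, "ay": 0, "az": 0},
    {"hand": 0.2, "dx": 0, "dy": 0, "dz": -0.01, "ax": 0, "ay": 0, "az": 0},
    {"hand": 0.2, "dx": 0, "dy": 0, "dz": 0, "ax": 0, "ay": 0, "az": 0},
    {"hand": 0.2, "dx": 0, "dy": 0, "dz": 0, "ax": 0, "ay": 0, "az": 0},
    {"hand": 1, "dx": 0, "dy": 0, "dz": 0, "ax": 0, "ay": 0, "az": 0},
    {"hand": 1, "dx": 0, "dy": 0, "dz": 0, "ax": 0, "ay": 0, "az": 0},
    {"hand": 1, "dx": 0, "dy": 0, "dz": 0, "ax": 0, "ay": 0, "az": 0},
    {"hand": 1, "dx": 0, "dy": 0, "dz": 0, "ax": 0, "ay": 0, "az": 0},
    {"hand": 1, "dx": 0, "dy": 0, "dz": 0, "ax": 0, "ay": 0, "az": 0},
    {"hand": 1, "dx": 0, "dy": 0, "dz": 0, "ax": 0, "ay": 0, "az": 0}
  ]
}}

```text
clock: 15.4
eef_pos: [0.6367, -0.0805, 0.0573]
ee_rot: [0.0, 0.707, 0.707, 0.0]
ft_force: [-0.6, -0.5, 0.9]
finger_gap: 0.0212
finger_force: 30.0
```

Emit:
{"api": "drive_tool", "payload": {
  "increments": [
    {"hand": 1, "dx": 0, "dy": 0, "dz": 0.01, "ax": 0, "ay": 0, "az": 0},
    {"hand": 1, "dx": 0, "dy": 0, "dz": 0.02, "ax": 0, "ay": 0, "az": 0},
    {"hand": 1, "dx": 0, "dy": 0, "dz": 0.02, "ax": 0, "ay": 0, "az": 0},
    {"hand": 1, "dx": 0, "dy": 0, "dz": 0.01, "ax": 0, "ay": 0, "az": 0},
    {"hand": 1, "dx": 0, "dy": 0, "dz": 0, "ax": 0, "ay": 0, "az": 0},
    {"hand": 1, "dx": 0, "dy": 0, "dz": 0, "ax": 0, "ay": 0, "az": 0}
  ]
}}

```text
clock: 15.9
eef_pos: [0.6367, -0.0806, 0.1175]
ee_rot: [0.0, 0.707, 0.707, 0.0]
ft_force: [-0.7, 0.2, -2.2]
finger_gap: 0.0211
finger_force: 30.0
```

```bash
python3 - <<'E'
from fit import *
s=robot.sense();print(s["clock"],np.round(s["eef_pos"],4),s["finger_gap"],np.round(s["ft_force"],1))
im=robot.snapshot("scene")[100:300,300:500];w=robot.snapshot("wrist")[170:370,220:420]
cv2.imwrite("pics/g1.png",np.hstack([cv2.resize(a,(400,400)) for a in(im,w)]))
E
```

```text
15.9 [ 0.6367 -0.0806  0.1175] 0.021080398393920362 [-0.7  0.2 -2.2]
```

View pics/g1.png

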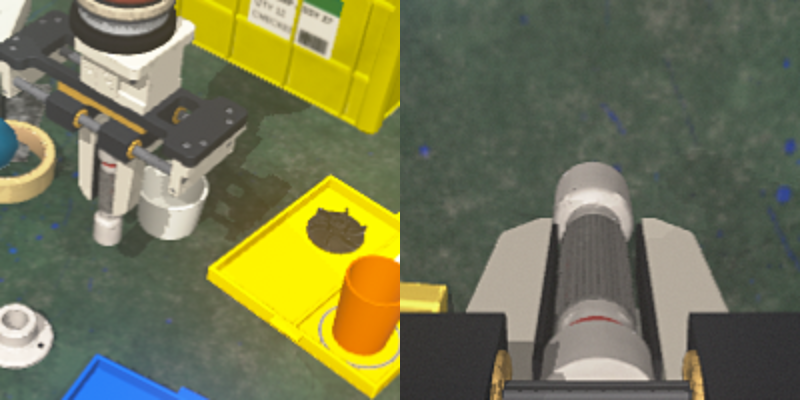

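The gauge hangs upright in the jaws. The orange cup stands on its ring and the white cup stands in place. Carrying the gauge to the yellow tray.

Emit:
{"api": "drive_tool", "payload": {
  "increments": [
    {"hand": 1, "dx": -0.01, "dy": -0.012, "dz": 0.01, "ax": 0, "ay": 0, "az": 0},
    {"hand": 1, "dx": -0.02, "dy": -0.022, "dz": 0, "ax": 0, "ay": 0, "az": 0},
    {"hand": 1, "dx": -0.022, "dy": -0.025, "dz": 0, "ax": 0, "ay": 0, "az": 0},
    {"hand": 1, "dx": -0.022, "dy": -0.025, "dz": 0, "ax": 0, "ay": 0, "az": 0},
    {"hand": 1, "dx": -0.02, "dy": -0.022, "dz": 0, "ax": 0, "ay": 0, "az": 0},
    {"hand": 1, "dx": -0.014, "dy": -0.016, "dz": 0, "ax": 0, "ay": 0, "az": 0},
    {"hand": 1, "dx": -0.0104, "dy": -0.0118, "dz": 0, "ax": 0, "ay": 0, "az": 0},
    {"hand": 1, "dx": 0, "dy": 0, "dz": 0, "ax": 0, "ay": 0, "az": 0},
    {"hand": 1, "dx": 0, "dy": 0, "dz": -0.02, "ax": 0, "ay": 0, "az": 0},
    {"hand": 1, "dx": 0, "dy": 0, "dz": -0.025, "ax": 0, "ay": 0, "az": 0},
    {"hand": 1, "dx": 0, "dy": 0, "dz": -0.013, "ax": 0, "ay": 0, "az": 0},
    {"hand": 1, "dx": 0, "dy": 0, "dz": -0.006, "ax": 0, "ay": 0, "az": 0},
    {"hand": 1, "dx": 0, "dy": 0, "dz": -0.003, "ax": 0, "ay": 0, "az": 0},
    {"hand": 1, "dx": 0, "dy": 0, "dz": 0, "ax": 0, "ay": 0, "az": 0},
    {"hand": 1, "dx": 0, "dy": 0, "dz": 0, "ax": 0, "ay": 0, "az": 0}
  ]
}}

```text
clock: 17.25
eef_pos: [0.5194, -0.2133, 0.0604]
ee_rot: [0.0, 0.706, 0.708, 0.001]
ft_force: [-0.1, -0.4, -1.8]
finger_gap: 0.0209
finger_force: 30.0
```

Emit:
{"api": "drive_tool", "payload": {
  "increments": [
    {"hand": 1, "dx": 0, "dy": 0, "dz": -0.001, "ax": 0, "ay": 0, "az": 0},
    {"hand": 1, "dx": 0, "dy": 0, "dz": 0, "ax": 0, "ay": 0, "az": 0},
    {"hand": 0.15, "dx": 0, "dy": 0, "dz": 0, "ax": 0, "ay": 0, "az": 0},
    {"hand": 0.15, "dx": 0, "dy": 0, "dz": 0, "ax": 0, "ay": 0, "az": 0},
    {"hand": 0.15, "dx": 0, "dy": 0, "dz": 0, "ax": 0, "ay": 0, "az": 0},
    {"hand": 0.15, "dx": 0, "dy": 0, "dz": 0, "ax": 0, "ay": 0, "az": 0},
    {"hand": 0.15, "dx": 0, "dy": 0, "dz": 0.01, "ax": 0, "ay": 0, "az": 0},
    {"hand": 0.15, "dx": 0, "dy": 0, "dz": 0.03, "ax": 0, "ay": 0, "az": 0},
    {"hand": 0.15, "dx": 0, "dy": 0, "dz": 0.035, "ax": 0, "ay": 0, "az": 0},
    {"hand": 0.15, "dx": 0, "dy": 0, "dz": 0.035, "ax": 0, "ay": 0, "az": 0},
    {"hand": -1, "dx": 0.03, "dy": 0.0076, "dz": 0.01, "ax": 0, "ay": 0, "az": 0},
    {"hand": -1, "dx": 0.03, "dy": 0.0076, "dz": 0, "ax": 0, "ay": 0, "az": 0},
    {"hand": -1, "dx": 0.03, "dy": 0.0076, "dz": 0, "ax": 0, "ay": 0, "az": 0},
    {"hand": -1, "dx": 0.0337, "dy": 0.0075, "dz": 0, "ax": 0, "ay": 0, "az": 0},
    {"hand": -1, "dx": 0, "dy": 0, "dz": 0, "ax": 0, "ay": 0, "az": 0},
    {"hand": -1, "dx": 0, "dy": 0, "dz": 0, "ax": 0, "ay": 0, "az": 0},
    {"hand": -1, "dx": 0, "dy": 0, "dz": 0, "ax": 0, "ay": 0, "az": 0}
  ]
}}

```text
clock: 18.67
eef_pos: [0.6411, -0.1843, 0.179]
ee_rot: [-0.0, 0.707, 0.707, -0.001]
ft_force: [-0.2, -0.3, -0.3]
finger_gap: 0.0817
finger_force: 0.0
```

```bash
python3 - <<'E'
from fit import *
s=robot.sense();print(s["clock"],np.round(s["eef_pos"],4),s["finger_gap"])
m=robot.camera_model("wrist");im=robot.snapshot("wrist")
for o in("white_cup","plug_gauge"):
    for conf,rect,reg in regions("wrist",o):
        if conf>.3: p,e=fit(m,o,rect,.003*(o=="plug_gauge"));print(o,round(conf,2),np.round(rect,1),np.round(p,4),round(e,1))
for x,y,z,r in((.642,-.184,.045,.033),(.642,-.184,0,.028),(.5183,-.2143,.108,.011),(.433,-.182,.075,.028),(.433,-.182,.003,.0235)):
    for a in A: cv2.circle(im,np.clip(world2pix(m,(x+r*np.cos(a),y+r*np.sin(a),z)),-9,999).round().astype(int).tolist(),0,(255,0,255),-1)
cv2.imwrite("pics/w7.png",im)
E
```

```text
18.6667 [ 0.6411 -0.1843  0.179 ] 0.08172256899368205
white_cup 0.71 [284.2 192.2  73.8  72.5] [ 0.6435 -0.1834] 1.9
plug_gauge 0.92 [131.6 238.2  76.7  71.5] [ 0.5165 -0.2146] 0.8
```

View pics/w7.png

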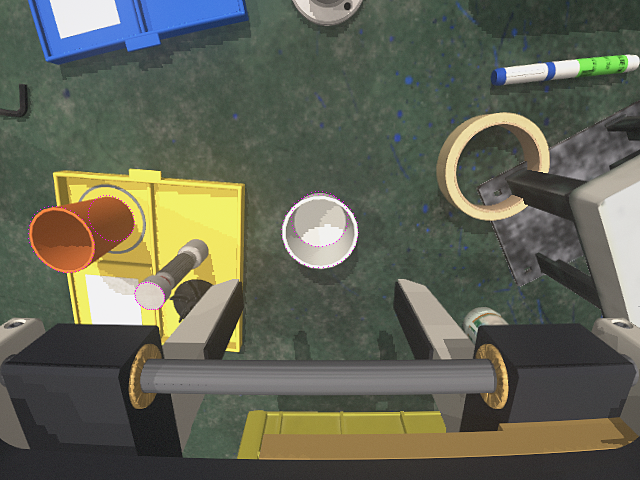

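Gauge head (151,296), orange rim (62,240) and white rim (320,231) all match the model overlay. Gripping the white cup.

Emit:
{"api": "drive_tool", "payload": {
  "increments": [
    {"hand": -1, "dx": 0, "dy": 0, "dz": -0.035, "ax": 0, "ay": 0, "az": 0},
    {"hand": -1, "dx": 0, "dy": 0, "dz": -0.035, "ax": 0, "ay": 0, "az": 0},
    {"hand": -1, "dx": 0, "dy": 0, "dz": -0.03, "ax": 0, "ay": 0, "az": 0},
    {"hand": -1, "dx": 0, "dy": 0, "dz": -0.025, "ax": 0, "ay": 0, "az": 0},
    {"hand": -1, "dx": 0, "dy": 0, "dz": -0.013, "ax": 0, "ay": 0, "az": 0},
    {"hand": -1, "dx": 0, "dy": 0, "dz": 0, "ax": 0, "ay": 0, "az": 0},
    {"hand": 1, "dx": 0, "dy": 0, "dz": 0, "ax": 0, "ay": 0, "az": 0},
    {"hand": 1, "dx": 0, "dy": 0, "dz": 0, "ax": 0, "ay": 0, "az": 0},
    {"hand": 1, "dx": 0, "dy": 0, "dz": 0, "ax": 0, "ay": 0, "az": 0},
    {"hand": 1, "dx": 0, "dy": 0, "dz": 0, "ax": 0, "ay": 0, "az": 0},
    {"hand": 1, "dx": 0, "dy": 0, "dz": 0, "ax": 0, "ay": 0, "az": 0},
    {"hand": 1, "dx": 0, "dy": 0, "dz": 0, "ax": 0, "ay": 0, "az": 0},
    {"hand": 1, "dx": 0, "dy": 0, "dz": 0, "ax": 0, "ay": 0, "az": 0}
  ]
}}

```text
clock: 19.9
eef_pos: [0.6428, -0.1842, 0.0428]
ee_rot: [0.001, 0.707, 0.707, 0.0]
ft_force: [0.1, 0.5, 5.4]
finger_gap: 0.0651
finger_force: 30.0
```

Emit:
{"api": "drive_tool", "payload": {
  "increments": [
    {"hand": 1, "dx": 0, "dy": 0, "dz": 0.02, "ax": 0, "ay": 0, "az": 0},
    {"hand": 1, "dx": 0, "dy": 0, "dz": 0.03, "ax": 0, "ay": 0, "az": 0},
    {"hand": 1, "dx": 0, "dy": 0, "dz": 0.03, "ax": 0, "ay": 0, "az": 0},
    {"hand": 1, "dx": -0.01, "dy": 0.0133, "dz": 0.01, "ax": 0, "ay": 0, "az": 0},
    {"hand": 1, "dx": -0.02, "dy": 0.0266, "dz": 0, "ax": 0, "ay": 0, "az": 0},
    {"hand": 1, "dx": -0.022, "dy": 0.0293, "dz": 0, "ax": 0, "ay": 0, "az": 0},
    {"hand": 1, "dx": -0.022, "dy": 0.0293, "dz": 0, "ax": 0, "ay": 0, "az": 0},
    {"hand": 1, "dx": -0.022, "dy": 0.0293, "dz": 0, "ax": 0, "ay": 0, "az": 0},
    {"hand": 1, "dx": -0.022, "dy": 0.0293, "dz": 0, "ax": 0, "ay": 0, "az": 0},
    {"hand": 1, "dx": -0.022, "dy": 0.0293, "dz": 0, "ax": 0, "ay": 0, "az": 0},
    {"hand": 1, "dx": -0.022, "dy": 0.0293, "dz": 0, "ax": 0, "ay": 0, "az": 0},
    {"hand": 1, "dx": -0.022, "dy": 0.0293, "dz": 0, "ax": 0, "ay": 0, "az": 0},
    {"hand": 1, "dx": -0.02, "dy": 0.0266, "dz": 0, "ax": 0, "ay": 0, "az": 0},
    {"hand": 1, "dx": -0.0117, "dy": 0.0152, "dz": 0, "ax": 0, "ay": 0, "az": 0},
    {"hand": 1, "dx": 0, "dy": 0, "dz": 0, "ax": 0, "ay": 0, "az": 0},
    {"hand": 1, "dx": 0, "dy": 0, "dz": -0.03, "ax": 0, "ay": 0, "az": 0},
    {"hand": 1, "dx": 0, "dy": 0, "dz": -0.03, "ax": 0, "ay": 0, "az": 0},
    {"hand": 1, "dx": 0, "dy": 0, "dz": 0, "ax": 0, "ay": 0, "az": 0},
    {"hand": 1, "dx": 0, "dy": 0, "dz": 0, "ax": 0, "ay": 0, "az": 0}
  ]
}}

```text
clock: 21.48
eef_pos: [0.4258, 0.102, 0.0704]
ee_rot: [-0.001, 0.707, 0.707, -0.002]
ft_force: [-0.2, 0.3, -0.5]
finger_gap: 0.0648
finger_force: 30.0
```

Emit:
{"api": "drive_tool", "payload": {
  "increments": [
    {"hand": 1, "dx": 0, "dy": 0, "dz": -0.015, "ax": 0, "ay": 0, "az": 0},
    {"hand": 1, "dx": 0, "dy": 0, "dz": -0.008, "ax": 0, "ay": 0, "az": 0},
    {"hand": 1, "dx": 0, "dy": 0, "dz": -0.0035, "ax": 0, "ay": 0, "az": 0},
    {"hand": 1, "dx": 0, "dy": 0, "dz": 0, "ax": 0, "ay": 0, "az": 0},
    {"hand": 1, "dx": 0, "dy": 0, "dz": 0, "ax": 0, "ay": 0, "az": 0},
    {"hand": -1, "dx": 0, "dy": 0, "dz": 0, "ax": 0, "ay": 0, "az": 0},
    {"hand": -1, "dx": 0, "dy": 0, "dz": 0, "ax": 0, "ay": 0, "az": 0},
    {"hand": -1, "dx": 0, "dy": 0, "dz": 0, "ax": 0, "ay": 0, "az": 0},
    {"hand": -1, "dx": 0, "dy": 0, "dz": 0, "ax": 0, "ay": 0, "az": 0},
    {"hand": -1, "dx": 0, "dy": 0, "dz": 0, "ax": 0, "ay": 0, "az": 0}
  ]
}}

```text
clock: 22.32
eef_pos: [0.4264, 0.1028, 0.0447]
ee_rot: [0.0, 0.707, 0.707, 0.0]
ft_force: [-0.4, 0.3, -0.0]
finger_gap: 0.0912
finger_force: 0.0
```

Emit:
{"api": "drive_tool", "payload": {
  "increments": [
    {"hand": -1, "dx": 0, "dy": 0, "dz": 0.03, "ax": 0, "ay": 0, "az": 0},
    {"hand": -1, "dx": 0, "dy": 0, "dz": 0.035, "ax": 0, "ay": 0, "az": 0},
    {"hand": -1, "dx": 0, "dy": 0, "dz": 0.035, "ax": 0, "ay": 0, "az": 0},
    {"hand": -0.4, "dx": 0.03, "dy": -0.0113, "dz": 0, "ax": 0, "ay": 0, "az": 0},
    {"hand": -0.4, "dx": 0.035, "dy": -0.0132, "dz": 0, "ax": 0, "ay": 0, "az": 0},
    {"hand": -0.4, "dx": 0.035, "dy": -0.0132, "dz": 0, "ax": 0, "ay": 0, "az": 0},
    {"hand": -0.4, "dx": 0.035, "dy": -0.0132, "dz": 0, "ax": 0, "ay": 0, "az": 0},
    {"hand": -0.4, "dx": 0.035, "dy": -0.0132, "dz": 0, "ax": 0, "ay": 0, "az": 0},
    {"hand": -0.4, "dx": 0.03, "dy": -0.0113, "dz": 0, "ax": 0, "ay": 0, "az": 0},
    {"hand": -0.4, "dx": 0.0227, "dy": -0.0084, "dz": 0, "ax": 0, "ay": 0, "az": 0},
    {"hand": -0.4, "dx": 0, "dy": 0, "dz": 0, "ax": 0, "ay": 0, "az": 0},
    {"hand": -0.4, "dx": 0, "dy": 0, "dz": 0, "ax": 0, "ay": 0, "az": 0}
  ]
}}

```text
clock: 23.32
eef_pos: [0.649, 0.0181, 0.1436]
ee_rot: [-0.001, 0.708, 0.707, -0.001]
ft_force: [0.6, 0.5, 0.5]
finger_gap: 0.0653
finger_force: 0.0
```

```bash
python3 - <<'E'
from fit import *
s=robot.sense();print(s["clock"],np.round(s["eef_pos"],4),s["finger_gap"])
m=robot.camera_model("wrist");im=robot.snapshot("wrist")
for conf,rect,reg in regions("wrist","pulley_hub"):
    if conf>.3: p,e=fit(m,"pulley_hub",rect);print(round(conf,2),np.round(rect,1),np.round(p,4),round(e,1))
for x,y,z,r in((.649,.019,.028,.018),(.649,.019,.012,.032),(.4263,.1028,.048,.033),(.4263,.1028,.003,.028)):
    for a in A: cv2.circle(im,np.clip(world2pix(m,(x+r*np.cos(a),y+r*np.sin(a),z)),-9,999).round().astype(int).tolist(),0,(255,0,255),-1)
cv2.imwrite("pics/w8.png",im)
E
```

```text
23.3167 [0.649  0.0181 0.1436] 0.06529108085321797
0.91 [283.3 193.3  70.6  69.9] [0.6492 0.0201] 2.3
```

View pics/w8.png

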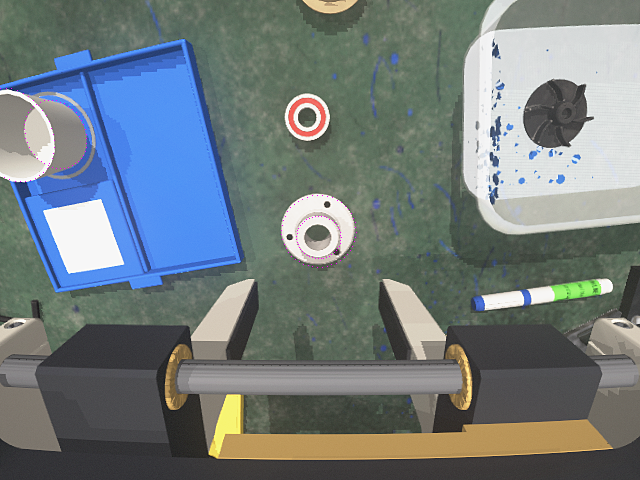

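The overlay fits the hub at (318,233), and the white cup stands on its ring. Gripping the hub neck.

Emit:
{"api": "drive_tool", "payload": {
  "increments": [
    {"hand": -0.4, "dx": 0, "dy": 0.0005, "dz": -0.035, "ax": 0, "ay": 0, "az": 0},
    {"hand": -0.4, "dx": 0, "dy": 0, "dz": -0.035, "ax": 0, "ay": 0, "az": 0},
    {"hand": -0.4, "dx": 0, "dy": 0, "dz": -0.028, "ax": 0, "ay": 0, "az": 0},
    {"hand": -0.4, "dx": 0, "dy": 0, "dz": -0.0155, "ax": 0, "ay": 0, "az": 0},
    {"hand": -0.4, "dx": 0, "dy": 0, "dz": 0, "ax": 0, "ay": 0, "az": 0},
    {"hand": -0.4, "dx": 0, "dy": 0, "dz": 0, "ax": 0, "ay": 0, "az": 0},
    {"hand": 1, "dx": 0, "dy": 0, "dz": 0, "ax": 0, "ay": 0, "az": 0},
    {"hand": 1, "dx": 0, "dy": 0, "dz": 0, "ax": 0, "ay": 0, "az": 0},
    {"hand": 1, "dx": 0, "dy": 0, "dz": 0, "ax": 0, "ay": 0, "az": 0},
    {"hand": 1, "dx": 0, "dy": 0, "dz": 0, "ax": 0, "ay": 0, "az": 0},
    {"hand": 1, "dx": 0, "dy": 0, "dz": 0, "ax": 0, "ay": 0, "az": 0},
    {"hand": 1, "dx": 0, "dy": 0, "dz": 0, "ax": 0, "ay": 0, "az": 0},
    {"hand": 1, "dx": 0, "dy": 0, "dz": 0, "ax": 0, "ay": 0, "az": 0}
  ]
}}

```text
clock: 24.5
eef_pos: [0.6489, 0.0195, 0.0319]
ee_rot: [0.0, 0.707, 0.707, -0.0]
ft_force: [-2.0, -0.3, 5.1]
finger_gap: 0.0348
finger_force: 29.9
```

Emit:
{"api": "drive_tool", "payload": {
  "increments": [
    {"hand": 1, "dx": 0, "dy": 0, "dz": 0.015, "ax": 0, "ay": 0, "az": 0},
    {"hand": 1, "dx": 0, "dy": 0, "dz": 0.03, "ax": 0, "ay": 0, "az": 0},
    {"hand": 1, "dx": 0, "dy": 0, "dz": 0.015, "ax": 0, "ay": 0, "az": 0},
    {"hand": 1, "dx": -0.02, "dy": 0.006, "dz": 0, "ax": 0, "ay": 0, "az": 0},
    {"hand": 1, "dx": -0.03, "dy": 0.01, "dz": 0, "ax": 0, "ay": 0, "az": 0},
    {"hand": 1, "dx": -0.03, "dy": 0.01, "dz": 0, "ax": 0, "ay": 0, "az": 0},
    {"hand": 1, "dx": -0.03, "dy": 0.009, "dz": 0, "ax": 0, "ay": 0, "az": 0},
    {"hand": 1, "dx": -0.016, "dy": 0.005, "dz": 0, "ax": 0, "ay": 0, "az": 0},
    {"hand": 1, "dx": 0, "dy": 0, "dz": 0, "ax": 0, "ay": 0, "az": 0},
    {"hand": 1, "dx": 0, "dy": 0, "dz": -0.02, "ax": 0, "ay": 0, "az": 0},
    {"hand": 1, "dx": 0, "dy": 0, "dz": -0.02, "ax": 0, "ay": 0, "az": 0},
    {"hand": 1, "dx": 0, "dy": 0, "dz": -0.012, "ax": 0, "ay": 0, "az": 0},
    {"hand": 1, "dx": 0, "dy": 0, "dz": -0.0045, "ax": 0, "ay": 0, "az": 0},
    {"hand": 1, "dx": 0, "dy": 0, "dz": 0, "ax": 0, "ay": 0, "az": 0},
    {"hand": 1, "dx": 0, "dy": 0, "dz": 0, "ax": 0, "ay": 0, "az": 0}
  ]
}}

```text
clock: 25.75
eef_pos: [0.524, 0.0594, 0.0346]
ee_rot: [0.0, 0.707, 0.707, 0.001]
ft_force: [0.4, -0.1, -2.6]
finger_gap: 0.0343
finger_force: 30.3
```

Emit:
{"api": "drive_tool", "payload": {
  "increments": [
    {"hand": -0.4, "dx": 0, "dy": 0, "dz": 0, "ax": 0, "ay": 0, "az": 0},
    {"hand": -0.4, "dx": 0, "dy": 0, "dz": 0, "ax": 0, "ay": 0, "az": 0},
    {"hand": -0.4, "dx": 0, "dy": 0, "dz": 0, "ax": 0, "ay": 0, "az": 0},
    {"hand": -0.4, "dx": 0, "dy": 0, "dz": 0, "ax": 0, "ay": 0, "az": 0},
    {"hand": -0.4, "dx": 0, "dy": 0, "dz": 0.02, "ax": 0, "ay": 0, "az": 0},
    {"hand": -0.4, "dx": 0, "dy": 0, "dz": 0.035, "ax": 0, "ay": 0, "az": 0},
    {"hand": -0.4, "dx": 0, "dy": 0, "dz": 0.035, "ax": 0, "ay": 0, "az": 0},
    {"hand": -0.4, "dx": 0, "dy": 0, "dz": 0.035, "ax": 0, "ay": 0, "az": 0},
    {"hand": -0.4, "dx": 0, "dy": -0.015, "dz": 0.035, "ax": 0, "ay": 0, "az": 0},
    {"hand": -0.4, "dx": 0, "dy": -0.02, "dz": 0.035, "ax": 0, "ay": 0, "az": 0},
    {"hand": -0.4, "dx": 0, "dy": -0.02, "dz": 0.035, "ax": 0, "ay": 0, "az": 0},
    {"hand": -0.4, "dx": 0, "dy": -0.02, "dz": 0.035, "ax": 0, "ay": 0, "az": 0},
    {"hand": -0.4, "dx": 0, "dy": -0.02, "dz": 0.035, "ax": 0, "ay": 0, "az": 0},
    {"hand": -0.4, "dx": 0, "dy": -0.02, "dz": 0.03, "ax": 0, "ay": 0, "az": 0},
    {"hand": -0.4, "dx": 0, "dy": 0, "dz": 0, "ax": 0, "ay": 0, "az": 0},
    {"hand": -0.4, "dx": 0, "dy": 0, "dz": 0, "ax": 0, "ay": 0, "az": 0}
  ]
}}

```text
clock: 27.08
eef_pos: [0.5235, -0.0567, 0.3662]
ee_rot: [0.002, 0.708, 0.706, 0.001]
ft_force: [-0.3, 0.4, -0.1]
finger_gap: 0.0651
finger_force: 0.0
```

```bash
python3 - <<'E'
from fit import *
s=robot.sense();print(s["clock"],np.round(s["eef_pos"],4),s["finger_gap"])
m=robot.camera_model("wrist");im=robot.snapshot("wrist");C={"yellow":(.4726,-.230,-.096),"blue":(.4771,.0668,.170)}
for o,t in(("orange_cup","yellow"),("impeller","yellow"),("plug_gauge","yellow"),("white_cup","blue"),("pulley_hub","blue"),("bearing",0),("thermostat",0)):
    if o=="orange_cup":M[o]=[(0,.0235),(.072,.028)]
    for conf,rect,reg in regions("wrist",o):
        if conf>.4:
            p,e=fit(m,o,rect,.003*bool(t));q=p
            if t: x,y,a=C[t];d=p-[x,y];q=np.array([d[0]*np.cos(a)+d[1]*np.sin(a),-d[0]*np.sin(a)+d[1]*np.cos(a)])*1e3
            print(o,round(conf,2),np.round(p,4),round(e,1),np.round(q,1))
cv2.imwrite("pics/w9.png",im)
E
```

```text
27.0833 [ 0.5235 -0.0567  0.3662] 0.06511856994350008
orange_cup 0.77 [ 0.4344 -0.1861] 1.8 [-42.2  40. ]
impeller 0.86 [ 0.5168 -0.2773] 1.4 [ 48.6 -42.8]
impeller 0.71 [0.843  0.1148] 1.7 [335.6 378.7]
plug_gauge 0.85 [ 0.5164 -0.2178] 1.6 [42.5 16.3]
white_cup 0.57 [0.4298 0.1004] 2.8 [-40.9  41.2]
pulley_hub 0.66 [0.5253 0.0594] 1.5 [ 46.3 -15.5]
bearing 0.87 [0.6409 0.1134] 2.1 [0.6 0.1]
thermostat 0.57 [0.6591 0.1904] 19.7 [0.7 0.2]
```

View pics/w9.png

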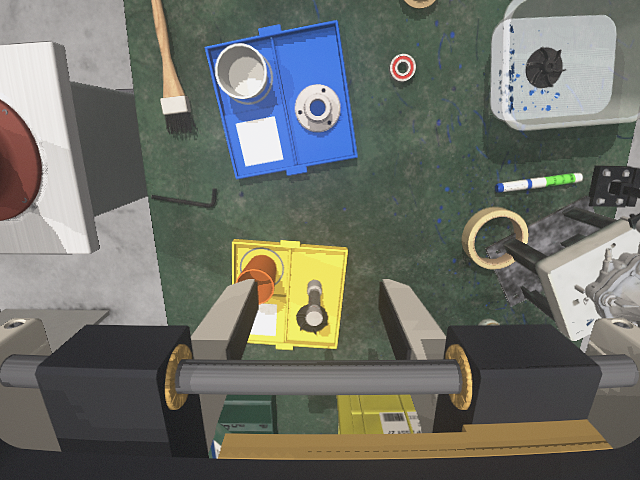

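All five parts stand in their trays and within tolerance: white cup (243,70), hub (317,106), orange cup (258,280), gauge (314,300), impeller (312,319). The bearing has not moved. Handing in.

```bash
python3 -c "
from cell import robot
print(robot.hand_in())"
```

```text
the job is handed in; nothing more can be done
None
```

Both kits are made up and the job is handed in at about 27 s on the robot's clock. The last wrist picture showed all five parts in their trays within tolerance and the bearing unmoved; the thermostat was never approached but not clearly in view. The hand-in gave no verdict.

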